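# Clamp a sprung hatch in the vice and hold its flap just under balance

## Robot

A 6-joint arm with a two-finger parallel gripper is mounted at the origin on a cart in front of the work surface, level with it; the furniture and walls round the work are solid. World frame = base frame: x ahead of the robot, y to its left, z up, the work surface at z = 0. Lengths are in mm, angles in rad, forces in N, time in s.
With the tool pointing down it reaches from about 300 to 775 mm from the base axis. Payload 14.6 kg.
Tool frame: the origin (TCP) lies at the very end of the fingers, on their centre line; the grasp point (between the pads) lies 19 mm behind it (manip.grip_point_offset is the distance from the TCP to the grasp point, in mm); z points along the fingers, y is the line along which they close (so a half turn about z gives the same grasp; the last joint's range is limited). The gripper opens to 94 mm and grips with 3 to 60 N. Pads are 16 mm wide; open, the fingers measure 119 mm over their backs; the gripper's body (75 mm by 177 mm) begins 78 mm behind the grasp point.
Start: joints at [-1.263, 0.3, 1.521, -0, 1.321, -0.067], TCP at [201.34, -511.812, 205.446] pointing down, gripper open.
Joint ranges: [-3.03, 3.03], [-0.79, 2.21], [0.23, 2.52], [-1.04, 4.18], [0, 3.07], [-2.55, 2.55]. Speed limits (rad/s): [2.22, 2.22, 2.57, 3.14, 3.14, 3.14].

## Interface

Orientations are given as [roll, pitch, yaw] about the fixed x, y, z axes, in that order (R = Rz(yaw) Ry(pitch) Rx(roll)).
In Python, from cell import telemetry, eyes, manip gives the robot as it stands.
- The arm moves only by the tool play_rows, never from a script. Its arguments are lists of equal length, an entry for each row: "translation": the shift along the world's x, y, z in m, a list of three; "yaw": the turn about the world's z in rad. A call has 1 to 12 rows; each row is the pose to reach, as a shift and turn from the pose commanded when the call began; what a row does not reach only later rows make up. A row lasts 1/8 s, in which the tool goes at most 62.5 mm and 10.7 degrees, less where a joint would pass 70% of its speed; a pose out of reach is approached as far as the arm can. A call with a gripper value outside its range is refused whole. "hand" is the opening, from 0 (shut) to 1 (fully open), set as the call begins (left out, the last holds). The fingers move at their own pace and stop on an object; "force" is the grip in N (left out, the last holds). Time passes only in rows, so rows that repeat a pose let the fingers close. It gives the time, the measured TCP pose, the force, the opening and the grip force at its end, in the units of the state.
- telemetry.read_state(): the state, without advancing time (a new reading comes with each control period).
- eyes.camera(name): name is "scene" or "top" or "wrist"; returns a dict with "pixels" (480x640x3 uint8, red, green, blue), "fx", "fy", "cx", "cy" (pixels), "cam_to_world" (4x4, takes a point from camera to world coordinates); the wrist camera has in their place "T_tool_cam" (4x4, takes a point from camera to tool coordinates, whose origin is the TCP and whose axes are the flange's). Camera axes: x right, y up, looking along -z (the intrinsics and any distortion apply to the point x, -y, -z); pixel columns grow to the right and rows downward; lengths in mm; the calibration is good to about 2 mm. The wrist camera is an equidistant fisheye: a pixel r from the principal point sees the ray r / f radians off the axis. A picture is of the moment at which its call begins: read the wrist's pose just before it. There is no depth.
- manip.sign_off(): hands the job in; it is judged then, once.
The state is a dict: "clock": time; "joints": joint angles; "qd": joint speeds; "effort": joint torques, N m; "eef_pos": TCP position; "eef_rot": TCP orientation; "wrist_force": force on the tool from outside, world axes, zero at the start; "moment": the same for the moment, N m; "finger_gap": finger opening in mm; "finger_force": force on a finger pad.
Only numpy, scipy, OpenCV 4.12 (cv2) and the standard library are available. Lean on these libraries where they do the work, as an engineer would, in place of code of your own. Each camera call takes 0.05 s, during which the arm holds its last target. There are 200 camera calls.

## Task

Turn the tommy bar of the vice until its moving jaw clamps the foot of the sprung hatch tightly. Then take the hatch's flap by its cross bar, raise it clearly past its balance point (60 degrees open; go to about 70) without letting it fly open, and bring it back down to just below the balance point, about 50 degrees open. Finish there, still gripping the cross bar and holding the flap still with the hatch still clamped; leave the other things on the bench alone.

Things in the scene. Friction and masses are not known exactly. Their poses are not given: they have to be found in the camera images.
- vice: Grey steel toolmaker's vice fixed to the bench. Origin on the bench under its middle, z up. Bed 50 mm wide (x), y -84 to 66, top z = 20. Fixed jaw face y = -58, top z = 50. Bearing block y 48 to 66, up to z = 46. Screw along y at x = 0, z = 34; its head (21 mm across, y 68 to 84) carries a tommy bar across it at y = 76: 5.6 mm thick, 29 mm long each side of the screw axis (all mm)
- vice_screw (a joint): Screw angle (rad) about the vice's +y. 0: tommy bar upright; positive: top end leans to the vice's +x (away from the robot), lying at x = 29 sin, z = 34 + 29 cos mm. Starts 0.3 to 0.65. Pushing the top end to -x closes the jaw, 3 mm/rad, until it stops on the foot near -0.5 (+-0.15). 4 to 9 N there turns it freely; 12 to 18 N clamps. It stays where left and does not slacken
- vice_jaw: Moving jaw of the vice, 50 mm wide, 26 mm thick (y), top 51 mm above the bench, driven along y by the screw; closes towards the fixed jaw at -y. At the start there are about 3 mm of play in all between the jaws and the 24 mm foot. Origin and axes as of vice, shifted in y by the jaw's travel (23.5 mm + 3 mm per rad of screw)
- hatch: Small steel hatch, 0.9 kg plus flap, standing loose on the vice bed between the jaws, square with the vice (same axes). Origin: centre of its foot's underside. Foot 50 (x) by 24 (y), 42 high; on it a flat window frame, x -48 to 60, y -50 to 50, top z = 46. Hinge pin along y at x = 52, z = 52. Cheek plate on the +y side (y 52 to 56, x 23 to 57, up to z = 98) with a dark index pin (mm)
- flap: Hatch's aluminium flap, 0.45 kg, plate 96 x 90 x 4 mm, hinged at the side away from the robot. Origin on the hinge pin, y along the pin; shut, the plate runs from the pin to -x. Its free edge carries two 8 mm arms (y = -36, 36) to a cross bar 40 mm in front of the plate; the space between is open, so the bar can be pinched from above, one finger before and one behind it
- flap_hinge (a joint): Flap's opening angle (rad): 0 shut, 1.9 stop. A hinge spring takes part of its weight: below the balance point at 1.05 rad (60 degrees), where the plate lines up with the dark index pin on the cheek, it falls shut when let go; above it, it flies open. Lifting at the cross bar takes about 1 N at first, less and less up to the balance point
- flap_bar (a point): Middle of the flap's cross bar: round, 10 mm thick, 72 mm long along the hatch's y. Shut, it lies 78 mm above the bench. At flap angle a it lies at x = -140 cos a + 6 sin a, z = 140 sin a + 6 cos a (mm) from the hinge pin in the hatch's frame. The round bar can turn in a light pinch (about 8 N), so the gripper need not tilt as the flap rises
- v_block_1: Bystander: grey V-block 42 x 45 x 35 mm, origin under its centre; leave alone
- dial_indicator: Bystander: round dial indicator lying flat, 107 x 57 x 19 mm, origin under its centre; leave alone
- calculator: Bystander: flat desk calculator 118 x 72 x 16 mm, origin under its centre; leave alone

How it is judged (in metres and radians):
On the way, in this order (a step that is already met when the one before it is completed fails the run):
1. the moving jaw clamps the foot of the hatch against the fixed jaw (over 5 N), flap still shut (contact force between vice_jaw and hatch above 5 N and value of joint flap_hinge below 0.15 rad), for 0.3 s.
2. the flap is raised past its balance point (over 1.10 rad) (value of joint flap_hinge above 1.1 rad), for 0.1 s.
At the end, for the whole second after the job is handed in: The robot's fingers hold the flap still (under 0.08 rad/s, over 0.2 N) between 0.74 and 1.01 rad (42 and 58 degrees), and the hatch still stands upright (within 0.06 rad) on the vice bed (within 4 mm), clamped by the moving jaw with over 5 N (value of joint flap_hinge between 0.74 and 1.01 rad and velocity of joint flap_hinge between -0.08 and 0.08 rad/s and contact force between the fingers and flap above 0.2 N and contact force between vice_jaw and hatch above 5 N and angle between hatch's own z axis and vertical below 0.06 rad and z of hatch in the frame of vice below 0.024 m); the arm keeps its last pose, push and grip.
It fails at once if the flap flies open (over 1.5 rad) (value of joint flap_hinge above 1.5 rad).
It fails at once if a bystander is moved more than 25 mm (distance of any of v_block_1, dial_indicator, calculator from where it was at the start of the episode above 0.025 m).
It also fails if it takes over 61 s, if anything falls off the work surface, if the arm or the gripper's body presses on something with over 40 N, if the wrist force passes 120 N, or if a joint passes its speed limit or range.

## Working session

There is one attempt and no reset: what is moved stays moved. The work goes in short steps, Python scripts to look and compute and a tool call to move; the robot and the scene stay as the last step left them, time stands still between calls to the robot, and variables do not carry over. Pictures are saved under pics/ and viewed, at most 10 in all, crops included, and the job is handed in when it is done.

Besides the shell and the picture viewer there is one more tool, called as name(argument=value, ...), one argument or row to a line, values as JSON. play_rows: Moves the arm, as the interface text tells. Its arguments: {"type":"object","properties":{"translation":{"type":"array","items":{"type":"array","items":{"type":"number"}}},"yaw":{"type":"array","items":{"type":"number"}},"hand":{"type":"number"},"force":{"type":"number"}},"required":["translation","yaw"]}

```bash
mkdir -p pics; ls
python3 - <<'E'
from cell import telemetry, eyes, manip
import cv2,numpy as np,pickle
s=telemetry.read_state();print(s)
np.set_printoptions(precision=4,suppress=True)
d={}
for n in("scene","top"):
    c=eyes.camera(n);d[n]=c
    print(n,c['fx'],c['fy'],c['cx'],c['cy'],c['cam_to_world'],[k for k in c])
    cv2.imwrite(f'pics/{n}0.png',c['pixels'][:,:,::-1])
pickle.dump(d,open('d0.pkl','wb'))
E
```

```text
pics
{'clock': 0.0, 'joints': array([-1.26259558e+00,  3.00457770e-01,  1.52158748e+00,  1.23026728e-05,
        1.32067478e+00, -6.66185462e-02]), 'qd': array([ 0.00185282,  0.00124243, -0.00051245, -0.00160575,  0.00111929,
       -0.00069742]), 'effort': array([ 8.55446451e-04, -5.31803226e+01, -3.52739596e+01,  7.08506349e-02,
        2.42993556e-02, -1.26439249e-04]), 'eef_pos': array([ 201.26956532, -511.57223048,  204.89093091]), 'eef_rot': array([-3.14046857e+00, -8.69383843e-05,  3.74816189e-01]), 'wrist_force': array([-0.40033858, -0.4306866 , -0.56215112]), 'moment': array([-0.02906909, -0.00195577, -0.00449993]), 'finger_force': 0.0, 'finger_gap': 94.02707233261343}
scene 584.6100976900199 584.6100976900199 332.0124243839131 239.07076949236628 [[ -0.7632   0.4329  -0.4797  22.1663]
 [ -0.6459  -0.5309   0.5486 474.4496]
 [ -0.0172   0.7285   0.6848 764.4856]
 [  0.       0.       0.       1.    ]] ['pixels', 'fx', 'fy', 'cx', 'cy', 'cam_to_world']
top 565.5592762555784 565.5592762555784 321.5629165983794 236.08263083945445 [[ -0.0005   0.9902  -0.1395 375.4631]
 [ -0.9996   0.0036   0.0294 -68.9589]
 [  0.0296   0.1394   0.9898 995.6793]
 [  0.       0.       0.       1.    ]] ['pixels', 'fx', 'fy', 'cx', 'cy', 'cam_to_world']
```

View pics/top0.png

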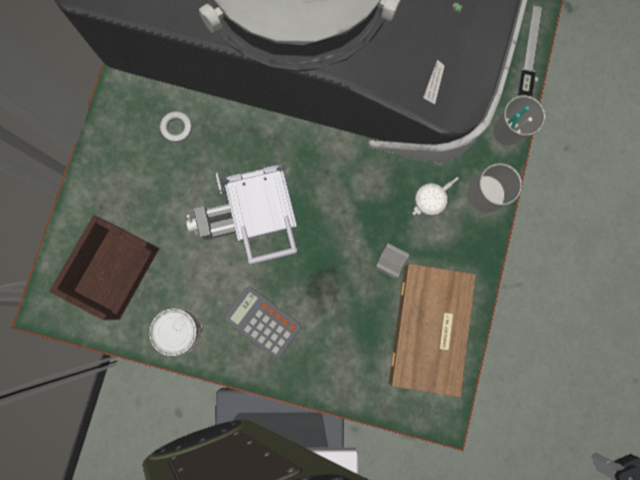

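View pics/scene0.png

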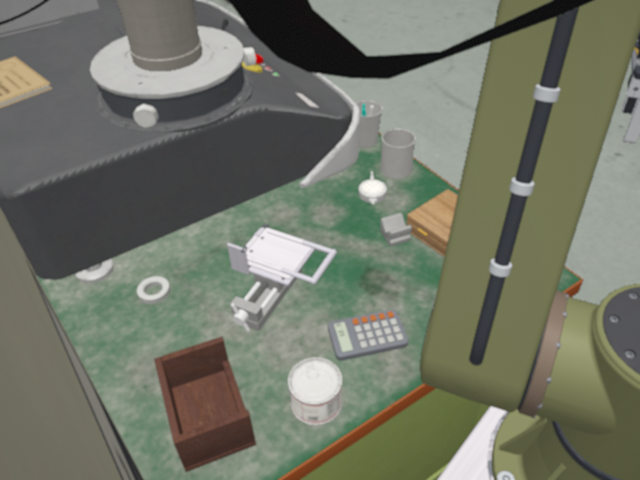

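The top view shows the hatch plate near (260,200), its cross bar about (248,261)–(297,254) and the vice screw head near (192,224). In the scene view the screw head is at (240,315). I'll zoom in on both.

```bash
cat > h.py <<'E'
import numpy as np
np.set_printoptions(precision=3,suppress=True)
def ray(c,u,v):
    M=c['cam_to_world'];d=M[:3,:3]@np.array([(u-c['cx'])/c['fx'],-(v-c['cy'])/c['fy'],-1]);return M[:3,3],d/np.linalg.norm(d)
def onz(c,u,v,z):
    o,d=ray(c,u,v);return o+d*(z-o[2])/d[2]
def proj(c,p):
    M=c['cam_to_world'];q=M[:3,:3].T@(np.asarray(p)-M[:3,3]);return c['cx']+c['fx']*q[0]/-q[2],c['cy']-c['fy']*q[1]/-q[2]
E
python3 - <<'E'
import cv2,numpy as np
a=cv2.imread('pics/top0.png')[155:275,175:310];b=cv2.imread('pics/scene0.png')[215:335,220:345]
a=cv2.resize(a,(675,600),interpolation=cv2.INTER_CUBIC)
b=cv2.resize(b,(625,600),interpolation=cv2.INTER_CUBIC)
cv2.imwrite('pics/a.png',a);cv2.imwrite('pics/b.png',b)
E
```

```text
(no output)
```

View pics/a.png

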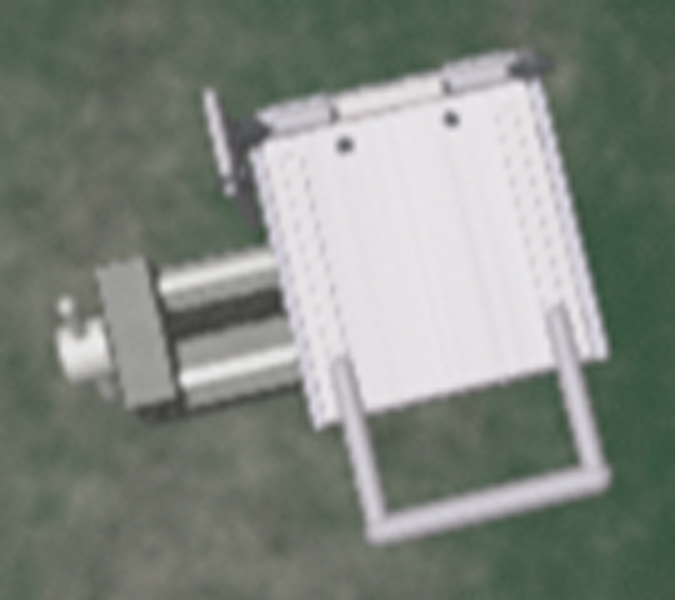

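View pics/b.png

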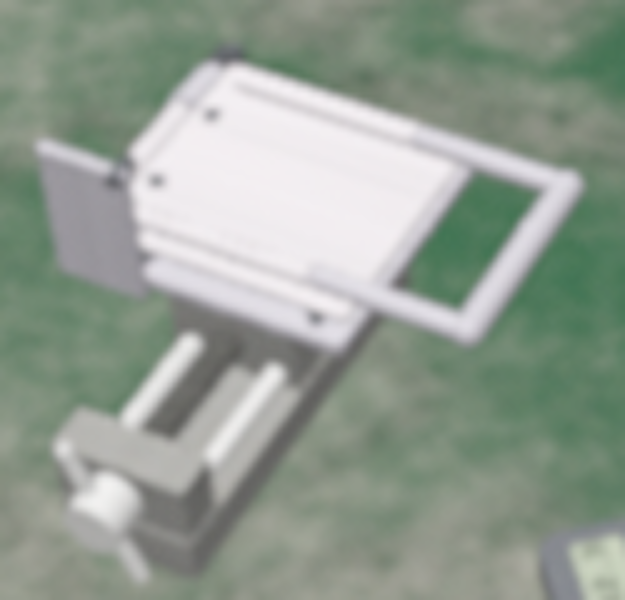

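The top crop shows the cross bar from (375,530) to (605,478). The bearing block's top corners are at (97,268), (145,258), (178,400) and (130,408), and the tommy bar's top end is at (66,306). In the scene crop the tommy bar's ends are at (65,448) and (142,578), and the cross bar's ends are at (470,332) and (575,185).

Run:
```python
import pickle;from h import *
d=pickle.load(open('d0.pkl','rb'));T=d['top'];S=d['scene']
t=lambda x,y:(x/5+175,y/5+155);s=lambda x,y:(x/5+220,y/5+215)
A=onz(T,*t(376,530),78);B=onz(T,*t(605,480),78)
print('bar top',A,B,np.linalg.norm(A-B))
A2=onz(S,*s(470,332),78);B2=onz(S,*s(575,185),78);print('bar scene',A2,B2,np.linalg.norm(A2-B2))
bl=[onz(T,*t(*p),46) for p in [(97,268),(145,258),(178,400),(130,408)]];print(np.array(bl))
v=(A-B)[:2];v/=np.linalg.norm(v);print('yaw from bar',np.arctan2(-v[0],v[1]))
e=bl[0]-bl[3]+bl[1]-bl[2];yb=np.arctan2(e[1],e[0]);print('block x-axis yaw',yb)
yaw=np.arctan2(-v[0],v[1]);
R=np.array([[np.cos(yaw),-np.sin(yaw)],[np.sin(yaw),np.cos(yaw)]])
bc=np.mean(bl,0)[:2];vo=bc-R@[0,57];print('vice origin from block',vo)
bm=(A+B)[:2]/2;ho=bm-R@[-88,0];print('hatch origin',ho,'in vice',R.T@(ho-vo))
for z in(58,60,62):
    p=onz(T,*t(66,306),z);print('tommy',z,p,R.T@(p[:2]-vo))
p=onz(S,*s(65,448),60);print('tommy S',p,R.T@(p[:2]-vo))
# two-view tommy
o1,d1=ray(T,*t(66,306));o2,d2=ray(S,*s(65,448))
k=np.linalg.lstsq(np.c_[d1,-d2],o2-o1,rcond=None)[0];print(o1+k[0]*d1,o2+k[1]*d2)
```

```text
bar top [463.489  19.668  78.   ] [480.033 -54.51   78.   ] 76.00018419535743
bar scene [461.674  17.824  78.   ] [478.73  -54.507  78.   ] 74.31471477308916
[[555.564 118.641  46.   ]
 [559.101 102.545  46.   ]
 [510.423  90.095  46.   ]
 [507.639 106.116  46.   ]]
yaw from bar 0.21944183899885517
block x-axis yaw 0.25300486877082273
vice origin from block [545.59   48.716]
hatch origin [557.65    1.735] in vice [  1.544 -48.48 ]
tommy 58 [540.32  126.173  58.   ] [11.717 76.747]
tommy 60 [539.968 125.757  60.   ] [11.284 76.417]
tommy 62 [539.616 125.341  62.   ] [10.85  76.087]
tommy S [539.24  124.144  60.   ] [10.222 75.002]
[539.744 125.492  61.272] [538.594 124.582  60.88 ]
```

play_rows(
  translation=[
    [0.023,0.04,0],
    [0.046,0.08,0],
    [0.069,0.12,0],
    [0.092,0.16,0],
    [0.115,0.2,0],
    [0.138,0.24,0],
    [0.161,0.28,0],
    [0.184,0.322,0],
  ],
  yaw=[0.09,0.18,0.27,0.36,0.45,0.54,0.63,0.72],
  hand=0,
)

```text
clock: 1.1
eef_pos: [385.8, -188.4, 205.4]
eef_rot: [-3.141, 0.0, 1.098]
wrist_force: [1.0, 0.7, -0.1]
finger_gap: 17.5
finger_force: 0.0
```

play_rows(
  translation=[
    [0.023,0.04,0],
    [0.046,0.08,0],
    [0.069,0.12,0],
    [0.092,0.16,0],
    [0.115,0.2,0],
    [0.138,0.24,0],
    [0.161,0.28,-0.02],
    [0.184,0.322,-0.06],
    [0.184,0.322,-0.06],
  ],
  yaw=[0.09,0.18,0.27,0.36,0.45,0.54,0.63,0.71,0.71],
)

```text
clock: 2.22
eef_pos: [568.2, 134.2, 141.2]
eef_rot: [-3.135, -0.001, 1.808]
wrist_force: [-1.3, -0.2, 0.6]
finger_gap: 0.4
finger_force: 0.0
```

Run:
```python
from cell import telemetry, eyes
import cv2,pickle
s=telemetry.read_state();print({k:s[k] for k in('clock','joints','eef_pos','eef_rot','wrist_force','finger_gap')})
c=eyes.camera('wrist');pickle.dump((s,c),open('w1.pkl','wb'));print({k:v for k,v in c.items() if k!='pixels'})
cv2.imwrite('pics/w1.png',c['pixels'][:,:,::-1])
```

```text
{'clock': 2.225, 'joints': array([ 1.69042681e-01,  4.35973340e-01,  1.48980059e+00,  2.03119123e-04,
        1.22258916e+00, -6.86685016e-02]), 'eef_pos': array([568.21732717, 134.16012776, 141.20395137]), 'eef_rot': array([-3.13485124e+00, -6.54553596e-04,  1.80843535e+00]), 'wrist_force': array([-1.31791436, -0.23492277,  0.57469842]), 'finger_gap': 0.36857175263932057}
{'fx': 371.64829954431775, 'fy': 371.64829954431775, 'cx': 315.7853018123458, 'cy': 242.08241235522902, 'T_tool_cam': array([[ 9.09137521e-04,  9.69437194e-01,  2.45337930e-01,
         7.08888500e+01],
       [ 9.99999357e-01, -7.14956956e-04, -8.80544928e-04,
        -3.08092404e-01],
       [-6.78226944e-04,  2.45338573e-01, -9.69437221e-01,
        -1.79285080e+02],
       [ 0.00000000e+00,  0.00000000e+00,  0.00000000e+00,
         1.00000000e+00]])}
```

View pics/w1.png

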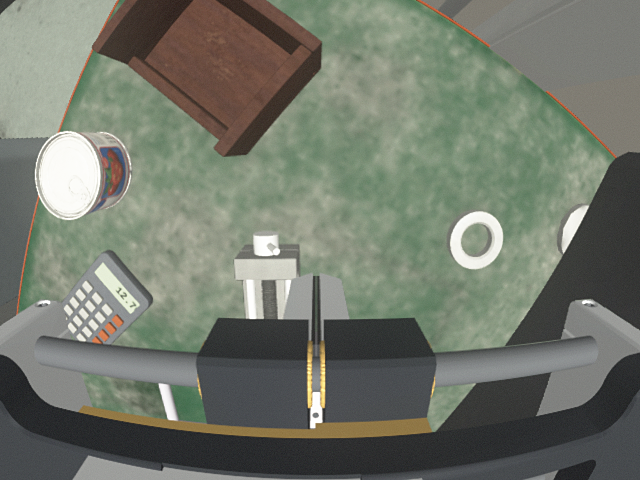

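The wrist picture shows the bearing block at (235–300, 245–278), the screw head at (265,243) and the tommy bar's top end at about (276,249). The closed fingertips are at about (316,277).

```bash
cat >> h.py <<'E'
from scipy.spatial.transform import Rotation as Ro
def wz(c,s,u,v,z):
    dx,dy=u-c['cx'],v-c['cy'];r=np.hypot(dx,dy);th=r/c['fx']
    d=np.array([np.sin(th)*dx/r,-np.sin(th)*dy/r,-np.cos(th)])
    Rt=Ro.from_euler('xyz',s['eef_rot']).as_matrix();M=c['T_tool_cam']
    o=Rt@M[:3,3]+s['eef_pos'];d=Rt@M[:3,:3]@d;return o+d*(z-o[2])/d[2]
E
python3 - <<'E'
import pickle;from h import *
s,c=pickle.load(open('w1.pkl','rb'))
for z in(58,61):print(wz(c,s,276,249,z))
p=np.array([wz(c,s,u,v,46) for u,v in((235,261),(299,259),(299,245),(241,247))]);print(p)
e=p[1]-p[0];print(np.arctan2(e[1],e[0]),np.linalg.norm(e))
E
```

```text
[539.362 126.343  58.   ]
[539.511 127.22   61.   ]
[[509.123 105.433  46.   ]
 [557.783 119.268  46.   ]
 [555.272 130.154  46.   ]
 [511.748 117.815  46.   ]]
0.2770169668953347 50.58827303892776
```

play_rows(
  translation=[
    [0.002,-0.002,-0.03],
    [0.002,-0.002,-0.06],
    [0.002,-0.002,-0.085],
    [0.002,-0.002,-0.087],
    [0.002,-0.002,-0.087],
  ],
  yaw=[0,0,0,0,0],
)

```text
clock: 2.9
eef_pos: [572.0, 129.8, 60.1]
eef_rot: [3.14, 0.0, 1.804]
wrist_force: [0.1, -0.4, 0.5]
finger_gap: 0.1
finger_force: 0.0
```

play_rows(
  translation=[
    [-0.0049,-0.0012,0],
    [-0.0097,-0.0023,0],
    [-0.0146,-0.0035,0],
    [-0.0194,-0.0047,0],
    [-0.0243,-0.0059,0],
    [-0.0272,-0.0065,0],
    [-0.0292,-0.007,0],
  ],
  yaw=[0,0,0,0,0,0,0],
)

```text
clock: 3.78
eef_pos: [543.2, 123.4, 59.3]
eef_rot: [3.138, 0.0, 1.805]
wrist_force: [6.2, 0.3, 5.0]
finger_gap: 0.3
finger_force: 3.8
```

play_rows(
  translation=[
    [0.006,0.0014,0],
    [0.012,0.0029,0],
    [0.012,0.0029,-0.005],
    [0.012,0.0029,-0.005],
  ],
  yaw=[0,0,0,0],
)

```text
clock: 4.28
eef_pos: [553.7, 126.0, 52.6]
eef_rot: [-3.14, -0.0, 1.805]
wrist_force: [-0.0, 0.5, -0.5]
finger_gap: 0.7
finger_force: 0.0
```

play_rows(
  translation=[
    [-0.004,-0.001,0],
    [-0.008,-0.0019,0],
    [-0.01,-0.0024,0],
    [-0.012,-0.0029,0],
    [-0.014,-0.0034,0],
    [-0.014,-0.0034,0],
  ],
  yaw=[0,0,0,0,0,0],
)

```text
clock: 5.03
eef_pos: [540.4, 122.7, 54.0]
eef_rot: [3.14, 0.0, 1.805]
wrist_force: [4.1, 0.6, 6.4]
finger_gap: 0.1
finger_force: 3.3
```

Run:
```python
from cell import telemetry, eyes
import cv2,pickle
s=telemetry.read_state()
c=eyes.camera('wrist')
a=c['pixels'][180:340,220:420,::-1];a=cv2.resize(a,None,fx=2,fy=2,interpolation=cv2.INTER_CUBIC)
c=eyes.camera('scene')
b=c['pixels'][200:360,200:400,::-1];b=cv2.resize(b,None,fx=2,fy=2,interpolation=cv2.INTER_CUBIC)
import numpy as np
cv2.imwrite('pics/w2.png',np.hstack([a,b]))
```

```text
(no output)
```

View pics/w2.png

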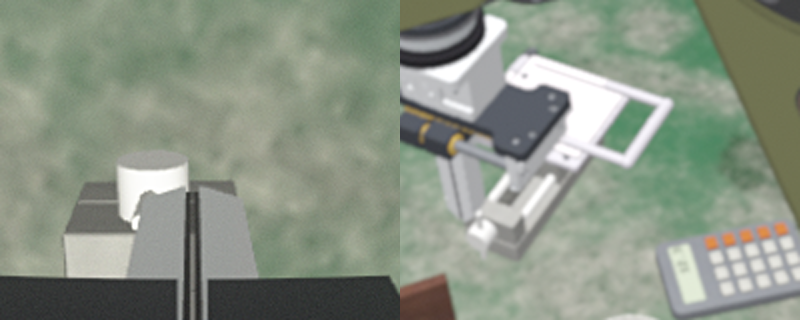

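The crop shows the tommy bar's end touching the left side of the closed fingers at about (145,205), with the screw head behind it. The contact is good, so I'll keep pushing.

play_rows(
  translation=[
    [-0.0015,-0.0004,0],
    [-0.003,-0.0007,0],
    [-0.0045,-0.0011,0],
    [-0.006,-0.0014,-0.001],
    [-0.006,-0.0014,-0.001],
  ],
  yaw=[0,0,0,0,0],
)

```text
clock: 5.75
eef_pos: [534.4, 121.2, 53.3]
eef_rot: [3.14, 0.0, 1.805]
wrist_force: [1.7, -0.5, 10.6]
finger_gap: 0.3
finger_force: 4.1
```

play_rows(
  translation=[
    [-0.0015,-0.0004,0],
    [-0.003,-0.0007,0],
    [-0.004,-0.001,0],
    [-0.004,-0.001,0],
  ],
  yaw=[0,0,0,0],
)

```text
clock: 6.25
eef_pos: [530.2, 120.2, 52.7]
eef_rot: [3.141, 0.0, 1.805]
wrist_force: [2.7, -0.5, 5.1]
finger_gap: 0.4
finger_force: 2.9
```

play_rows(
  translation=[
    [-0.0015,-0.0004,0],
    [-0.003,-0.0007,0],
    [-0.004,-0.001,0],
    [-0.004,-0.001,0],
  ],
  yaw=[0,0,0,0],
)

```text
clock: 6.75
eef_pos: [526.3, 119.4, 52.4]
eef_rot: [3.141, -0.0, 1.805]
wrist_force: [5.4, 1.4, 1.6]
finger_gap: 0.6
finger_force: 2.8
```

Run:
```python
from cell import telemetry, eyes
import cv2,pickle
s=telemetry.read_state()
c=eyes.camera('wrist')
a=c['pixels'][180:340,220:420,::-1];a=cv2.resize(a,None,fx=3.8,fy=3.5,interpolation=cv2.INTER_CUBIC)
cv2.imwrite('pics/w3.png',a)
```

```text
(no output)
```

View pics/w3.png

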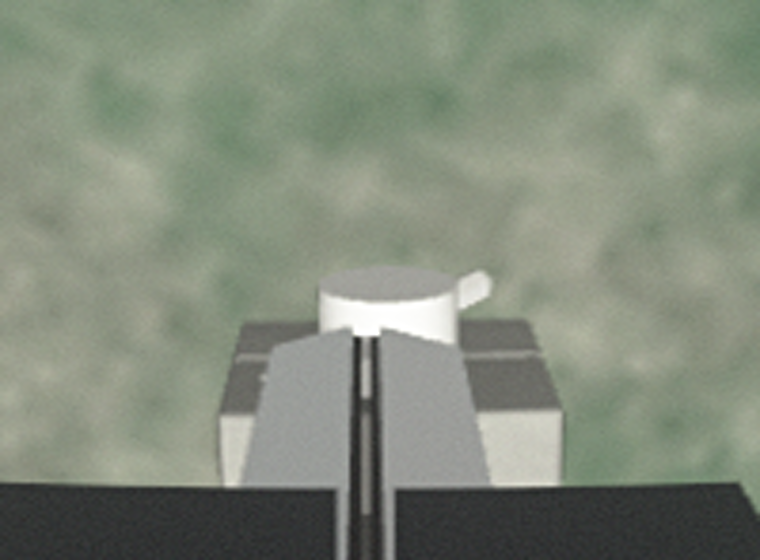

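The lower end of the bar now shows at (480,285), right of the head centre at (388,285). That puts the screw near -0.5 rad, so I'll press harder.

play_rows(
  translation=[
    [-0.0015,-0.0004,0],
    [-0.003,-0.0007,0],
    [-0.004,-0.001,0],
    [-0.004,-0.001,0],
  ],
  yaw=[0,0,0,0],
)

```text
clock: 7.3
eef_pos: [523.3, 118.6, 53.0]
eef_rot: [3.138, -0.0, 1.805]
wrist_force: [10.3, 2.3, 2.6]
finger_gap: 0.5
finger_force: 4.7
```

play_rows(
  translation=[
    [-0.0015,-0.0004,0],
    [-0.003,-0.0007,0],
    [-0.003,-0.0007,0],
    [-0.003,-0.0007,0],
  ],
  yaw=[0,0,0,0],
)

```text
clock: 7.8
eef_pos: [521.0, 118.0, 53.4]
eef_rot: [3.136, 0.0, 1.805]
wrist_force: [12.6, 3.3, 4.9]
finger_gap: 0.5
finger_force: 6.3
```

play_rows(
  translation=[
    [-0.0015,-0.0004,0],
    [-0.003,-0.0007,0],
    [-0.003,-0.0007,0],
    [-0.003,-0.0007,0],
  ],
  yaw=[0,0,0,0],
)

```text
clock: 8.3
eef_pos: [518.7, 117.4, 54.0]
eef_rot: [3.134, 0.0, 1.805]
wrist_force: [15.3, 2.4, 8.9]
finger_gap: 0.6
finger_force: 8.0
```

play_rows(
  translation=[
    [-0.0015,-0.0004,-0.001],
    [-0.003,-0.0007,-0.002],
    [-0.003,-0.0007,-0.002],
    [-0.003,-0.0007,-0.002],
  ],
  yaw=[0,0,0,0],
)

```text
clock: 8.8
eef_pos: [517.0, 117.0, 52.7]
eef_rot: [3.131, 0.0, 1.805]
wrist_force: [21.3, 5.5, 9.0]
finger_gap: 0.5
finger_force: 10.4
```

play_rows(
  translation=[
    [-0.0015,-0.0004,0],
    [-0.003,-0.0007,0],
    [-0.003,-0.0007,0],
    [-0.003,-0.0007,0],
  ],
  yaw=[0,0,0,0],
)

```text
clock: 9.3
eef_pos: [515.1, 116.5, 53.0]
eef_rot: [3.128, 0.001, 1.804]
wrist_force: [26.9, 6.4, 5.0]
finger_gap: 0.7
finger_force: 11.4
```

Run:
```python
from cell import telemetry, eyes
import cv2,pickle
c=eyes.camera('wrist')
a=c['pixels'][180:340,220:420,::-1];a=cv2.resize(a,None,fx=3.8,fy=3.5,interpolation=cv2.INTER_CUBIC)
cv2.imwrite('pics/w4.png',a)
```

```text
(no output)
```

View pics/w4.png

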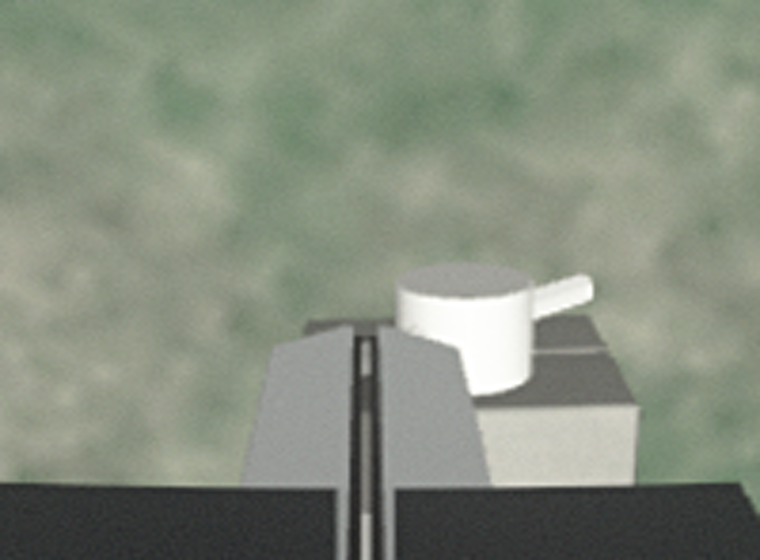

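The bar's lower end has moved to (585,285), so the screw is near -0.7 rad at about 28 N. One more small push, then I'll back off.

play_rows(
  translation=[
    [-0.0015,-0.0004,0],
    [-0.003,-0.0007,0],
    [-0.003,-0.0007,0],
    [-0.003,-0.0007,0],
    [-0.003,-0.0007,0],
  ],
  yaw=[0,0,0,0,0],
)

```text
clock: 9.98
eef_pos: [509.3, 115.2, 52.6]
eef_rot: [3.136, 0.0, 1.805]
wrist_force: [1.6, -0.4, 21.9]
finger_gap: 0.7
finger_force: 26.8
```

The finger has slipped over the end of the bar, so the bar is clamped hard. I'll lift clear and go to the cross bar.

play_rows(
  translation=[
    [0,0,0.03],
    [0,0,0.07],
    [0,0,0.11],
    [0,0,0.11],
    [0,0,0.11],
  ],
  yaw=[0,0,0,0,0],
  hand=0.45,
)

```text
clock: 10.6
eef_pos: [506.2, 114.7, 159.1]
eef_rot: [-3.139, -0.0, 1.805]
wrist_force: [0.1, -0.2, 0.2]
finger_gap: 41.6
finger_force: 0.0
```

play_rows(
  translation=[
    [-0.009,-0.033,0],
    [-0.018,-0.067,0],
    [-0.027,-0.1,0],
    [-0.0355,-0.133,0],
    [-0.0355,-0.133,0],
    [-0.0355,-0.133,0],
  ],
  yaw=[0,0,0,0,0,0],
)

```text
clock: 11.35
eef_pos: [471.3, -17.8, 159.5]
eef_rot: [-3.14, -0.001, 1.805]
wrist_force: [-0.4, 0.7, 0.2]
finger_gap: 42.5
finger_force: 0.0
```

Run:
```python
from cell import telemetry, eyes
import cv2,pickle,numpy as np
s=telemetry.read_state();print(s['eef_pos'],s['eef_rot'],s['wrist_force'])
c=eyes.camera('wrist');t=eyes.camera('scene')
pickle.dump((s,c,t),open('w5.pkl','wb'))
a=cv2.resize(c['pixels'][160:360,180:460],None,fx=1.7,fy=2.5,interpolation=cv2.INTER_CUBIC)
b=cv2.resize(t['pixels'][215:335,220:320],None,fx=3.2,fy=4.1667,interpolation=cv2.INTER_CUBIC)
cv2.imwrite('pics/w5.png',np.hstack([a[:500],b[:500]])[:,:,::-1])
```

```text
[471.28477002 -17.78013118 159.53268162] [-3.13987042e+00 -8.05058195e-04  1.80460124e+00] [-0.36923876  0.71321545  0.22695847]
```

View pics/w5.png

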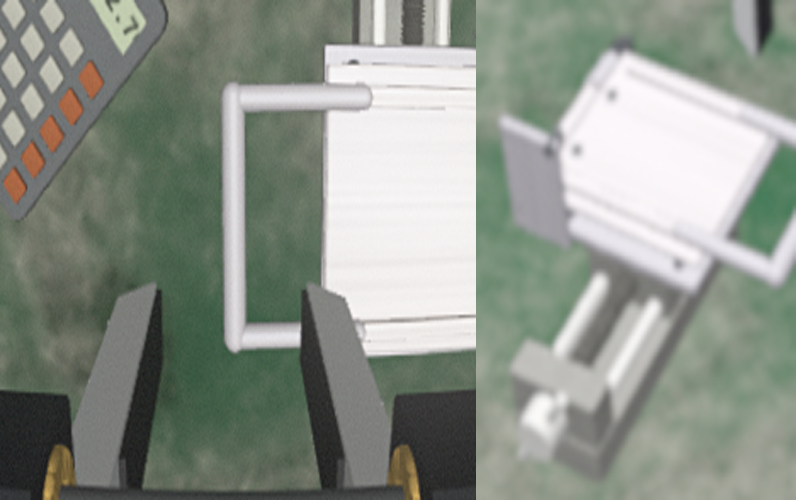

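The left crop shows the cross bar from (232,90) to (234,345), between the open fingertips at (158,287) and (305,287). The flap is still shut.

Run:
```python
import pickle;from h import *
s,c,t=pickle.load(open('w5.pkl','rb'))
A=wz(c,s,180+232/1.7,160+90/2.5,78);B=wz(c,s,180+234/1.7,160+345/2.5,78);print(A,B,(A+B)/2,np.linalg.norm(A-B),np.arctan2(-(A-B)[0],(A-B)[1]))
```

```text
[462.606  19.706  78.   ] [481.478 -55.226  78.   ] [472.042 -17.76   78.   ] 77.27188016246824 0.24673182385070183
```

play_rows(
  translation=[
    [0.0007,0,-0.03],
    [0.0007,0,-0.06],
    [0.0007,0,-0.085],
    [0.0007,0,-0.1],
    [0.0007,0,-0.1],
    [0.0007,0,-0.1],
  ],
  yaw=[0,0,0,0,0,0],
  hand=0.36,
)

```text
clock: 12.2
eef_pos: [472.9, -18.1, 61.2]
eef_rot: [3.141, 0.0, 1.805]
wrist_force: [0.3, 0.0, -0.6]
finger_gap: 33.5
finger_force: 0.0
```

play_rows(
  translation=[
    [0,0,0],
    [0,0,0],
    [0,0,0],
    [0,0,0],
    [0,0,0],
    [0,0,0],
  ],
  yaw=[0,0,0,0,0,0],
  hand=0,
  force=8,
)

```text
clock: 12.95
eef_pos: [472.3, -18.3, 60.5]
eef_rot: [3.142, 0.0, 1.805]
wrist_force: [-0.7, -1.7, 1.2]
finger_gap: 9.7
finger_force: 8.0
```

Gripped, gap 9.7 mm. Now I'll work out the arc.

Run:
```python
import numpy as np
y=.238;f=lambda a:np.array([(140*(1-np.cos(a))+6*np.sin(a))*np.cos(y),(140*(1-np.cos(a))+6*np.sin(a))*np.sin(y),140*np.sin(a)+6*np.cos(a)-6])
for seq in(np.linspace(0,.6,11),np.linspace(.6,1.05,11),np.linspace(1.05,1.22,6),np.linspace(1.22,.87,12)):
    print([[float(round(v/1000,4)) for v in f(a)-f(seq[0])] for a in seq[1:]])
print(f(1.22)+[472.3,-18.3,60.5],f(.87)+[472.3,-18.3,60.5])
```

```text
[[0.0006, 0.0001, 0.0084], [0.0017, 0.0004, 0.0167], [0.0032, 0.0008, 0.025], [0.0053, 0.0013, 0.0331], [0.0078, 0.0019, 0.0411], [0.0108, 0.0026, 0.0489], [0.0142, 0.0034, 0.0566], [0.0181, 0.0044, 0.064], [0.0224, 0.0054, 0.0711], [0.0271, 0.0066, 0.078]]
[[0.0038, 0.0009, 0.005], [0.0078, 0.0019, 0.0097], [0.012, 0.0029, 0.0143], [0.0164, 0.004, 0.0187], [0.021, 0.0051, 0.0229], [0.0257, 0.0062, 0.0269], [0.0307, 0.0074, 0.0306], [0.0357, 0.0087, 0.0341], [0.041, 0.0099, 0.0374], [0.0464, 0.0112, 0.0404]]
[[0.0041, 0.001, 0.0021], [0.0084, 0.002, 0.0041], [0.0126, 0.0031, 0.0059], [0.017, 0.0041, 0.0076], [0.0214, 0.0052, 0.0091]]
[[-0.0041, -0.001, -0.0014], [-0.0082, -0.002, -0.003], [-0.0122, -0.003, -0.0047], [-0.0161, -0.0039, -0.0065], [-0.02, -0.0049, -0.0084], [-0.0239, -0.0058, -0.0105], [-0.0276, -0.0067, -0.0127], [-0.0313, -0.0076, -0.015], [-0.035, -0.0085, -0.0174], [-0.0385, -0.0093, -0.02], [-0.042, -0.0102, -0.0227]]
[567.07512484   4.69225236 188.03578436] [525.07932891  -5.49584225 165.37501047]
```

play_rows(
  translation=[
    [0.0006,0.0001,0.0084],
    [0.0017,0.0004,0.0167],
    [0.0032,0.0008,0.025],
    [0.0053,0.0013,0.0331],
    [0.0078,0.0019,0.0411],
    [0.0108,0.0026,0.0489],
    [0.0142,0.0034,0.0566],
    [0.0181,0.0044,0.064],
    [0.0224,0.0054,0.0711],
    [0.0271,0.0066,0.078],
    [0.0271,0.0066,0.078],
  ],
  yaw=[0,0,0,0,0,0,0,0,0,0,0],
)

```text
clock: 14.32
eef_pos: [498.5, -11.7, 139.4]
eef_rot: [-3.139, -0.0, 1.805]
wrist_force: [-15.2, -2.6, 10.5]
finger_gap: 10.0
finger_force: 8.0
```

The force is radial, with the tool about 18 N too far inward. I'll ease outward.

play_rows(
  translation=[
    [-0.0015,-0.0004,0.001],
    [-0.003,-0.0007,0.002],
    [-0.003,-0.0007,0.002],
    [-0.003,-0.0007,0.002],
  ],
  yaw=[0,0,0,0],
)

```text
clock: 14.82
eef_pos: [497.7, -11.8, 140.6]
eef_rot: [3.138, -0.0, 1.805]
wrist_force: [9.9, 3.1, -9.7]
finger_gap: 9.8
finger_force: 8.0
```

play_rows(
  translation=[
    [0.0046,0.0011,0.0043],
    [0.0088,0.0022,0.0089],
    [0.013,0.0032,0.0135],
    [0.0174,0.0043,0.0179],
    [0.0174,0.0043,0.0179],
  ],
  yaw=[0,0,0,0,0],
)

```text
clock: 15.45
eef_pos: [514.0, -7.9, 159.3]
eef_rot: [3.142, 0.0, 1.805]
wrist_force: [-8.0, -0.5, 6.0]
finger_gap: 9.7
finger_force: 8.0
```

play_rows(
  translation=[
    [0.0038,0.0009,0.0047],
    [0.0084,0.0021,0.0091],
    [0.0133,0.0032,0.0128],
    [0.0182,0.0044,0.0164],
    [0.0182,0.0044,0.0164],
  ],
  yaw=[0,0,0,0,0],
)

```text
clock: 16.08
eef_pos: [532.4, -3.6, 175.1]
eef_rot: [3.141, 0.0, 1.805]
wrist_force: [-3.3, 0.1, 5.0]
finger_gap: 9.3
finger_force: 8.0
```

play_rows(
  translation=[
    [0.0035,0.0008,0.0026],
    [0.007,0.0016,0.005],
    [0.0104,0.0025,0.0068],
    [0.0104,0.0025,0.0068],
  ],
  yaw=[0,0,0,0],
)

```text
clock: 16.58
eef_pos: [542.7, -1.1, 181.7]
eef_rot: [3.141, 0.0, 1.805]
wrist_force: [-1.8, 0.0, 3.0]
finger_gap: 9.3
finger_force: 8.0
```

play_rows(
  translation=[
    [0.0041,0.001,0.0023],
    [0.0083,0.002,0.0044],
    [0.0124,0.003,0.0064],
    [0.0167,0.0041,0.0082],
    [0.021,0.0051,0.0098],
    [0.021,0.0051,0.0098],
    [0.021,0.0051,0.0098],
  ],
  yaw=[0,0,0,0,0,0,0],
)

```text
clock: 17.45
eef_pos: [563.4, 4.0, 191.3]
eef_rot: [-3.142, -0.0, 1.805]
wrist_force: [0.2, 0.1, 0.3]
finger_gap: 9.6
finger_force: 8.0
```

Run:
```python
import numpy as np
from scipy.optimize import least_squares
P=np.array([[472.3,-18.3,60.5],[498.1,-11.75,140.1],[514,-7.9,159.3],[532.4,-3.6,175.1],[542.7,-1.1,181.7]])
u=(P[:,:2]-P[0,:2])@[np.cos(.238),np.sin(.238)];w=P[:,2]-P[0,2]
r=least_squares(lambda q:np.hypot(u-q[0],w-q[1])-140.13,[140,-6]);print(r.x,r.fun)
print(np.arctan2(w-r.x[1],r.x[0]-u)-np.arctan2(6,140))
```

```text
[140.3383199   -1.68737991] [ 0.21846378 -0.34378497 -0.21198808  0.1546805   0.25282357]
[-0.03080785  0.57775524  0.75836327  0.93437639  1.02337657]
```

play_rows(
  translation=[
    [0.002,0.0005,0.0007],
    [0.0038,0.0009,0.0014],
    [0.0038,0.0009,0.0014],
    [0.0038,0.0009,0.0014],
  ],
  yaw=[0,0,0,0],
)

```text
clock: 17.95
eef_pos: [567.2, 4.9, 192.7]
eef_rot: [-3.142, 0.0, 1.805]
wrist_force: [-0.1, -0.4, -0.3]
finger_gap: 10.0
finger_force: 8.0
```

play_rows(
  translation=[
    [-0.0041,-0.001,-0.0014],
    [-0.0082,-0.002,-0.003],
    [-0.0122,-0.003,-0.0047],
    [-0.0161,-0.0039,-0.0065],
    [-0.02,-0.0049,-0.0084],
    [-0.0239,-0.0058,-0.0105],
    [-0.0276,-0.0067,-0.0127],
    [-0.0313,-0.0076,-0.015],
    [-0.035,-0.0085,-0.0174],
    [-0.0385,-0.0093,-0.02],
    [-0.042,-0.0102,-0.0227],
    [-0.042,-0.0102,-0.0227],
  ],
  yaw=[0,0,0,0,0,0,0,0,0,0,0,0],
)

```text
clock: 19.45
eef_pos: [525.0, -5.3, 169.8]
eef_rot: [-3.141, -0.0, 1.805]
wrist_force: [0.2, 0.5, -0.3]
finger_gap: 9.6
finger_force: 8.0
```

Run:
```python
from cell import telemetry, eyes
import cv2,pickle,numpy as np
s=telemetry.read_state();print(s['eef_pos'],s['wrist_force'],s['finger_force'])
t=eyes.camera('top');c=eyes.camera('scene')
a=cv2.resize(t['pixels'][155:275,175:310],None,fx=3,fy=4,interpolation=cv2.INTER_CUBIC)
b=cv2.resize(c['pixels'][185:335,210:340],None,fx=3,fy=3.2,interpolation=cv2.INTER_CUBIC)
cv2.imwrite('pics/f.png',np.hstack([a,b])[:,:,::-1])
```

```text
[524.95271093  -5.33288408 169.84936673] [ 0.16986464  0.53606957 -0.29476098] 8.001466691493988
```

View pics/f.png

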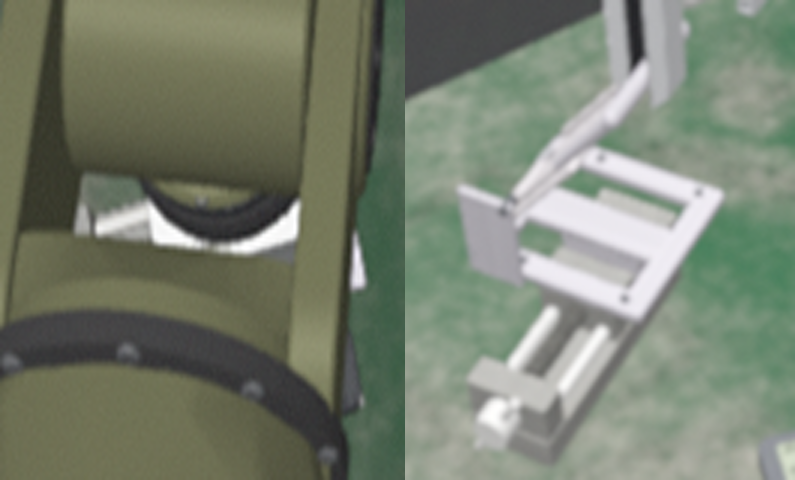

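In the final picture the flap is about half open, with its bar between the fingers at (640,80). The hatch is upright on the vice bed, and the tommy bar is turned over at (495,420). I'll let it settle, then hand in.

play_rows(
  translation=[
    [0,0,0],
    [0,0,0],
    [0,0,0],
    [0,0,0],
  ],
  yaw=[0,0,0,0],
)

```text
clock: 20.05
eef_pos: [525.2, -5.3, 170.1]
eef_rot: [-3.142, -0.0, 1.805]
wrist_force: [-0.9, -0.3, -0.6]
finger_gap: 9.8
finger_force: 8.0
```

```bash
python3 -c "
from cell import manip
print(manip.sign_off())"
```

```text
the job is handed in; nothing more can be done
None
```

I clamped the hatch, raised the flap to about 70° and brought it back to about 50° (angles estimated from the gripper position), then handed the job in at about 20 s still gripping the cross bar; no verdict came back, and the clamp force could not be measured directly.

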